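Clamp the board in the holder and prove the clamp screw tight

ROBOT

A 6-joint arm with a two-finger parallel gripper is mounted at the origin on the work surface. World frame = base frame: x ahead of the robot, y to its left, z up, the work surface at z = 0. Lengths are in m, angles in rad, forces in N, time in s.
With the tool pointing down it reaches from about 0.25 to 0.725 m from the base axis. Payload 4 kg.
Tool frame: the origin (TCP) lies where the fingers leave the gripper's body, on its centre line; the fingertips stand 73 mm ahead of it and the grasp point (between the pads) lies 54 mm ahead of it (grasp_offset is the distance from the TCP to the grasp point, in m); z points along the fingers, y is the direction in which the jaws open and shut (so a half turn about z gives the same grasp; the last joint's range is limited). The gripper opens to 85 mm and grips with 20 to 120 N. Pads are 22 mm wide; open, the fingers measure 114 mm over their backs; the gripper's body (76 mm by 85 mm) begins 54 mm behind the grasp point. The pads swing forward as they close: fully open they stand 13 mm farther back than shut.
Start: joints at [1.274, 0.241, 0.005, 1.335, 0, 1.571], TCP at [0.146, 0.478, 0.304] pointing down, gripper open.
Joint ranges: [-2.72, 2.72], [-1.05, 1.87], [-1.09, 1.28], [-1.99, 2.15], [-1.42, 1.44], [-3.14, 3.14]. Speed limits (rad/s): [2.79, 2.79, 3.14, 3.14, 3.14, 3.14].

INTERFACE

Orientations are given as a 3x3 rotation matrix whose columns are the frame's x, y, z axes.
In Python, from station import * gives the robot as it stands.
- The arm moves only by the shell command python3 -m inch 'ROWS' [OPENING] [FORCE]. ROWS is JSON, a list of rows, each a list of 2 entries, a list of its own where there are three numbers: the shift along the world's x, y, z in units of 30 mm (1.0 is 30 mm), then the turn about the world's z in units of 6 degrees (1.0 is 6 degrees). In form: [[[dx, dy, dz], turn], ...]. A call has 1 to 20 rows; each row shifts and turns the commanded pose from where the row before left it; what a row does not reach is not made up. A row lasts 1/10 s, in which the tool goes at most 50 mm and 8.59 degrees, less where a joint would pass 70% of its speed; a pose out of reach is approached as far as the arm can. A call is refused whole if a number of a shift passes 1 or a number of a turn 1, either way. A call with a gripper value outside its range is refused whole. OPENING is the opening, from 0 (shut) to 1 (fully open), set as the call begins (- or left out, the last holds). The fingers move at their own pace and stop on an object; FORCE is the grip in N (left out, the last holds). Time passes only in rows, so rows that do not move let the fingers close. It gives the time, the measured TCP pose, the force and the opening at its end, in the units of the state.
- read_state(): the state, without advancing time (a new reading comes with each control period).
- capture(name): name is "side" or "top" or "wrist"; returns a dict with "img" (420x560x3 uint8, red, green, blue), "mtx" (3x3 intrinsics, pixels), "k1" (the pictures are not rectified: a ray, as slopes to the right and down, at radius r is drawn at 1 + k1 r^2 times it, then the intrinsics apply), "xyz" and "orientation" of the camera in the world; the wrist camera has in their place "T_tool_cam" (4x4, takes a point from camera to tool coordinates, whose origin is the TCP and whose axes are the flange's). Camera axes: x right, y up, looking along -z (the intrinsics and any distortion apply to the point x, -y, -z); pixel columns grow to the right and rows downward; lengths in m; the calibration is good to about 2 mm. A picture is of the moment at which its call begins: read the wrist's pose just before it. There is no depth.
- close_job(): hands the job in, once; it reports no verdict.
Trained networks look in the newest picture that a camera, given by its name, has taken for a name from the list of things; names that differ only in an ending like _2 or _b are one class to them, and where a whole thing is asked for, a point or a joint stands for the part that bears it (a point fixed in the world has none). Each returns a list of dicts, best first, with "p" (0 to 1); they miss things now and then, are a little off and sometimes report something else, mostly with a low value. They report only what shows in the picture. A call takes as long as a camera call. They do not tell look-alikes from the thing itself.
- look_for(label, camera): "position" ([x, y, z] in m, in world coordinates, good to about 4 mm: the middle of the surface that is visible of it).
- spot_point(label, camera): "position" ([x, y, z] in m, in world coordinates, good to about 4 mm: a listed point, or the origin of a listed thing).
The state is a dict: "t": time; "qpos": joint angles; "dq": joint speeds; "effort": joint torques, N m; "tcp_pos": TCP position; "orientation": TCP orientation; "contact_force": force on the tool from outside, world axes, zero at the start; "wrist_torque": the same for the moment, N m; "width": finger opening in m.
Only numpy, scipy, OpenCV 4.12 (cv2) and the standard library are available. Lean on these libraries where they do the work, as an engineer would, in place of code of your own. Each camera call takes 0.05 s, during which the arm holds its last target. There are 200 camera calls.

TASK

Clamp the green circuit board in its holder, ready for work under the microscope: push the sliding jaw until the board sits square against both jaws without crushing it (not over 20 N on the board), then, with shut fingertips, swing the orange lever's knob round clockwise until the clamp screw is tight. Prove it: keep leaning on the knob with about 12 N in the tightening direction for two seconds, never more than 20 N, and see that it does not turn any further. Let go gently, leave the lever tight and the board gripped, and disturb nothing else.

Things in the scene. Friction and masses are not known exactly. Their poses are not given: they have to be found in the camera images.
- holder: Circuit-board holder, fixed on the blue mat: aluminium base 140 (x) x 290 (y) x 12 mm. Origin: centre of its underside, on the table. Its y axis is the slide direction, from the fixed jaw to the jaw with the orange lever and on to the end block (36 mm high, inner face at y = 129 mm). Guide rods along y at x = +-50 mm, tops 29 mm high; a flat bar between them, top 20 mm high.
- fixed_jaw_face (a point): Middle of the fixed grey jaw's face (holder y = -85 mm), 31.5 mm above the table; that jaw is 130 mm across and 40 mm high. The board ends up flat against it.
- jaw_back (a point): Middle of the back (+y) face of the sliding jaw, 32 mm above the table: a grey block 130 mm across (x), 36 mm deep (y), 15 to 46 mm high, on the two rods. Push here towards -y of the holder to close it. It slides stiffly (about 7 N) and stays where it is left; behind it 65 to 85 mm is free up to the end block.
- jaw (a joint): How far the sliding jaw stands open beyond the board's 80 mm width, in m: 0 when it touches the board and the board touches the fixed jaw; grows as the jaw opens (towards +y of the holder).
- board_centre (a point): Centre of the green circuit board, 110 (x) x 80 (y) x 3 mm, lying loose and a little askew on two black rests between the jaws, its underside 30 mm above the table. It can be slid by pushing the jaw against it.
- lever_axis (a point): Point on the upright axis of the orange clamping lever's screw, level with its knob (78 mm above the table). The hub, 24 mm wide, stands in the middle of the sliding jaw's top and travels with the jaw.
- lever_knob (a point): Centre of the 20 mm ball at the end of the orange clamping lever, 80 mm from the screw's axis, 78 mm above the table. The arm to it is 12 mm thick and rises outwards; below the knob, down to 46 mm above the table, is free.
- lever (a joint): Lever angle in rad, growing clockwise seen from above (tightening). At 0 the clamp begins to bite and the lever points along +y of the holder; negative is slack (-1.57: along -x of the holder). Slack, it turns at about 2.5 N on the knob; past 0 the screw is stiff (it winds up about 0.015 rad at 12 N), though the nylon arm flexes by 2 mm at the knob. Tight, it locks the jaw.
- tweezers_mid (a point): Bystander: steel tweezers lying on the mat, 128 mm long, 8 mm high; the point is mid-length.
- flux_jar_mid (a point): Bystander: small jar, 40 mm across, 35 mm high; the point is its middle.
- screwdriver_grip (a point): Bystander: red screwdriver, 150 mm; the point is on its handle.
- brush_grip (a point): Bystander: black brush, 160 mm; the point is on its handle.
- spare_board: Bystander: another green board, 90 x 60 mm, on the mat; origin under its centre.
- part_tray: Bystander: clear parts tray 110 x 160 x 22 mm; origin under its centre.
Not all that is in view belongs to the job. What is shaped like the part that bears board_centre but purple or yellow is not meant.

How it is judged:
On the way, in this order (a step that is already met when the one before it is completed fails the run):
1. the jaw is pushed up so that the board sits square against both jaws (value of joint jaw between -0.002 and 0.0015 m and y of board_centre in the frame of holder between -0.0465 and -0.0435 m and z of board_centre in the frame of holder between 0.029 and 0.034 m and angle between the x axis of board_centre and the x axis of holder, either way round below 0.03 rad), for 0.2 s.
2. the tight clamp screw is held under 9 to 15 N of fingertip force on the lever in the tightening direction for 1 s without turning, the board still gripped (all of step 1 and contact force between the fingers and lever between 9 and 15 N and value of joint lever above 0.004 rad and velocity of joint lever between -0.06 and 0.06 rad/s), for 1 s.
At the end, for the whole second after the job is handed in: Jaw no more than 1.5 mm open beyond the board, the board lying on its rests between the jaws, square to the holder within 0.03 rad and within 1.5 mm of the fixed jaw; lever no more than 0.03 rad back from where it bites, at rest; none of the listed bystanders moved by more than 30 mm (all of step 1 and value of joint lever above -0.03 rad and velocity of joint lever between -0.05 and 0.05 rad/s and linear speed of board below 0.01 m/s); the robot touches nothing.
It fails at once if more than 20 N on the clamping lever: the screw is overtightened (contact force between any of the arm, the fingers and lever above 20 N).
It fails at once if the board is crushed with more than 20 N (contact force between jaw and board above 20 N).
It fails at once if one of the listed bystanders is pushed away by more than 30 mm (distance of any of tweezers_mid, flux_jar_mid, screwdriver_grip, brush_grip, spare_board, part_tray from where it was at the start of the episode above 0.03 m).
It also fails if it takes over 64 s, if anything falls off the work surface, if the arm or the gripper's body presses on something with over 40 N, if the wrist force passes 120 N, or if a joint passes its speed limit or range.

## Working session

There is one attempt and no reset: what is moved stays moved. The work goes in short steps, Python scripts to look and compute and a shell command to move; the robot and the scene stay as the last step left them, time stands still between calls to the robot, and variables do not carry over. Pictures are saved under pics/ and viewed, about 8 in all and at most 12, crops included, and the job is handed in when it is done.

```bash
mkdir -p pics; ls
cat > h.py <<'E'
from station import *
import numpy as np, cv2
def snap(n,f):
    c=capture(n); cv2.imwrite('pics/'+f,cv2.cvtColor(np.asarray(c['img']),cv2.COLOR_RGB2BGR)); return c
def R(c): return np.array(c['orientation']).reshape(3,3)
def proj(c,p):
    q=R(c).T@(np.array(p,float)-c['xyz']); s=np.array([q[0],-q[1]])/-q[2]; s=s*(1+c['k1']*(s@s)); m=np.array(c['mtx']); return m[0,0]*s[0]+m[0,2],m[1,1]*s[1]+m[1,2]
def unproj(c,uv,z):
    m=np.array(c['mtx']); d=np.array([(uv[0]-m[0,2])/m[0,0],(uv[1]-m[1,2])/m[1,1]]); s=d.copy()
    for _ in range(20): s=d/(1+c['k1']*(s@s))
    r=R(c)@np.array([s[0],-s[1],-1]); o=np.array(c['xyz']); return o+r*(z-o[2])/r[2]
E
python3 - <<'E'
from h import *
np.set_printoptions(precision=4,suppress=True)
s=read_state(); print(s)
cs={n:snap(n,n+'0.png') for n in('top','side')}
a=np.hstack([cv2.imread('pics/top0.png'),cv2.imread('pics/side0.png')]); 
for n in cs:
  for l in ['holder','fixed_jaw_face','jaw_back','board_centre','lever_axis','lever_knob','tweezers_mid','flux_jar_mid','screwdriver_grip','brush_grip','spare_board','part_tray']:
    print(n,l,[(np.round(d['position'],3).tolist(),round(d['p'],2)) for d in spot_point(l,n)[:3]])
E
```

```text
pics
{'t': 0.0, 'qpos': array([1.274 , 0.2414, 0.0037, 1.3352, 0.    , 1.5708]), 'dq': array([-0.0001,  0.0001,  0.0012, -0.0008, -0.0021,  0.0013]), 'effort': array([ -0.0002, -37.2319,  25.2407,   0.0171,  -0.0001,   0.    ]), 'tcp_pos': array([0.1461, 0.4777, 0.303 ]), 'orientation': array([[-0.9563,  0.2925, -0.0007],
       [ 0.2925,  0.9563, -0.002 ],
       [ 0.    , -0.0021, -1.    ]]), 'contact_force': array([ 0.1233, -0.5702,  0.3095]), 'wrist_torque': array([ 0.0335, -0.0138, -0.0584]), 'width': 0.08550683507032306}
top holder [([0.54, 0.108, -0.0], 0.78), ([0.639, 0.07, 0.004], 0.59)]
top fixed_jaw_face [([0.538, 0.03, 0.031], 0.81)]
top jaw_back [([0.544, 0.16, 0.033], 0.72)]
top board_centre [([0.536, 0.074, 0.034], 0.84), ([0.501, -0.221, 0.0], 0.79), ([0.439, 0.352, 0.001], 0.77)]
top lever_axis [([0.544, 0.15, 0.078], 0.63)]
top lever_knob [([0.464, 0.167, 0.081], 0.65), ([0.606, 0.478, -0.002], 0.47)]
top tweezers_mid [([0.639, 0.072, 0.005], 0.5)]
top flux_jar_mid [([0.503, -0.08, 0.019], 0.63)]
top screwdriver_grip [([0.534, 0.031, 0.033], 0.68), ([0.792, -0.163, 
[... 167 characters left out ...]
.479, -0.001], 0.88)]
side holder [([0.543, 0.116, -0.002], 0.91)]
side fixed_jaw_face [([0.537, 0.028, 0.032], 0.64)]
side jaw_back [([0.547, 0.167, 0.033], 0.63)]
side board_centre [([0.666, -0.162, 0.002], 0.96), ([0.536, 0.074, 0.032], 0.86), ([0.501, -0.227, 0.003], 0.72)]
side lever_axis [([0.541, 0.151, 0.08], 0.53)]
side lever_knob [([0.464, 0.171, 0.076], 0.69)]
side tweezers_mid [([0.64, 0.07, 0.002], 0.52)]
side flux_jar_mid [([0.501, -0.081, 0.016], 0.58), ([0.538, 0.03, 0.035], 0.34)]
side screwdriver_grip [([0.788, -0.162, 0.014], 0.6)]
side brush_grip [([0.788, 0.11, 0.012], 0.71)]
side spare_board [([0.512, -0.518, -0.003], 0.74)]
side part_tray [([0.606, 0.477, -0.0], 0.76)]
```

View pics/top0.png

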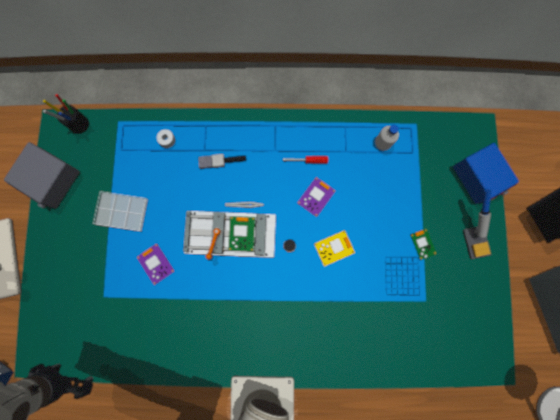

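View pics/side0.png

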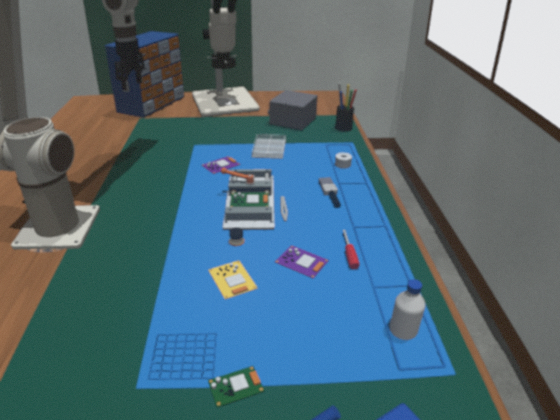

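Top view: the holder is near (240,235) px with the fixed jaw on the right, the lever knob at about (210,258) and the end block on the left. Side view: nothing stands on the approach path. I'll move above the holder with the fingers shut and the tool turned.

```bash
python3 -m inch '[[[0.7,-0.5,0],1],[[0.7,-0.5,0],1],[[0.7,-0.5,0],1],[[0.7,-0.5,0],1],[[0.7,-0.5,0],1],[[0.7,-0.5,0],1],[[0.7,-0.5,0],1],[[0.7,-0.5,0],1],[[0.7,-0.5,0],1],[[0.7,-0.5,0],1],[[0.7,-0.5,0],1],[[0.7,-0.5,0],1],[[0.7,-0.5,0],1],[[0.7,-0.5,0],1],[[0.7,-0.5,0],1],[[0.7,-0.5,0],1],[[0.7,-0.5,0],1],[[0.7,-0.5,0],0.8]]' 0
cat >> h.py <<'E'
def wsnap(f):
    s=read_state(); c=snap('wrist',f); T=np.eye(4); T[:3,:3]=np.array(s['orientation']).reshape(3,3); T[:3,3]=s['tcp_pos']
    M=T@np.array(c['T_tool_cam']).reshape(4,4); c['orientation']=M[:3,:3]; c['xyz']=M[:3,3]; return c
E
python3 - <<'E'
from h import *
np.set_printoptions(precision=4,suppress=True)
c=wsnap('w1.png'); s=read_state(); print(s['qpos'],c['xyz'],c['k1'],c['mtx'])
np.save('w1.npy',{k:c[k] for k in('mtx','k1','xyz','orientation')},allow_pickle=True)
for n in ['wrist']:
  for l in ['holder','fixed_jaw_face','jaw_back','board_centre','lever_axis','lever_knob']:
    print(n,l,[(np.round(d['position'],3).tolist(),round(d['p'],2)) for d in spot_point(l,n)[:3]])
E
```

```text
t: 3.1
tcp_pos: [0.5251, 0.2074, 0.3039]
orientation: [[0.0, -1.0, -0.0], [-1.0, -0.0, 0.0], [-0.0, 0.0, -1.0]]
contact_force: [0.5, 0.7, -0.8]
width: -0.0002
[ 0.3719  0.3728  0.1874  1.3835 -0.0026 -1.1978] [0.5247 0.1256 0.3746] -0.06370477922646296 [[342.8256   0.     272.769 ]
 [  0.     342.8256 207.7154]
 [  0.       0.       1.    ]]
wrist holder [([0.538, 0.112, -0.0], 0.84)]
wrist fixed_jaw_face []
wrist jaw_back [([0.541, 0.166, 0.032], 0.77)]
wrist board_centre [([0.538, 0.069, 0.03], 0.97), ([0.446, 0.349, 0.002], 0.89)]
wrist lever_axis [([0.54, 0.15, 0.078], 0.82)]
wrist lever_knob [([0.461, 0.162, 0.075], 0.67)]
```

View pics/w1.png

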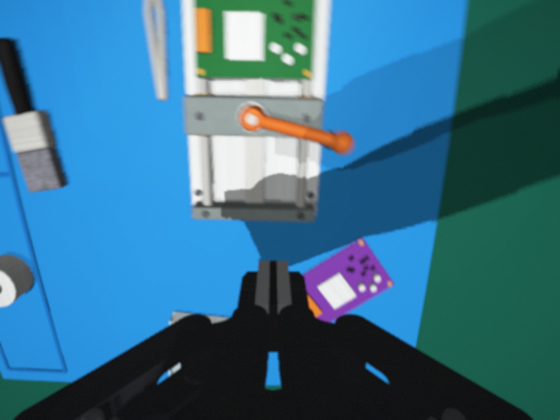

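Wrist view: jaw back edge runs from about (186,133) to (322,136), hub at (250,118), knob at (344,143), and end block inner edge from about (192,206) to (316,208). I'll turn these into positions.

Run:
```python
from h import *
np.set_printoptions(precision=4,suppress=True)
c=np.load('w1.npy',allow_pickle=True).item()
for n,uv,z in [('backL',(186,133),.046),('backR',(322,136),.046),('endL',(192,206),.036),('endR',(316,208),.036),('hub',(250,118),.06),('knob',(344,143),.078),('brdL',(196,75),.033),('brdR',(311,80),.033),('jawfrontL',(187,96),.046),('jawfrontR',(325,99),.046),('rodL top',(203,150),.029),('rodL bot',(208,205),.029)]: print(n,unproj(c,uv,z))
print(proj(c,(.5251,.2074,.2309)))
```

```text
backL [0.6068 0.1633 0.046 ]
backR [0.4777 0.1663 0.046 ]
endL [0.6089 0.2398 0.036 ]
endR [0.4792 0.242  0.036 ]
hub [0.5448 0.1487 0.06  ]
knob [0.463  0.1682 0.078 ]
brdL [0.5967 0.1107 0.033 ]
brdR [0.4884 0.1155 0.033 ]
jawfrontL [0.6034 0.1296 0.046 ]
jawfrontR [0.4763 0.1324 0.046 ]
rodL top [0.595  0.1824 0.029 ]
rodL bot [0.5934 0.241  0.029 ]
(np.float64(271.6563037574339), np.float64(272.45827691831744))
```

```bash
python3 -m inch '[[[0.1,0,-0.8],-0.2],[[0.1,0,-0.8],0],[[0.1,0,-0.8],0],[[0.1,0,-0.8],0],[[0.1,0,-0.8],0],[[0.1,0,-0.8],0],[[0,0,-0.8],0],[[0,0,-0.6],0],[[0,0,-0.4],0],[[0,0,0],0],[[0,0,0],0]]'
python3 - <<'E'
from h import *
np.set_printoptions(precision=4,suppress=True)
c=wsnap('w2.png'); print(read_state()['contact_force'])
E
```

```text
t: 4.55
tcp_pos: [0.5423, 0.2086, 0.1065]
orientation: [[-0.024, -1.0, 0.001], [-1.0, 0.024, 0.0], [-0.0, -0.001, -1.0]]
contact_force: [-0.9, 0.2, 0.7]
width: 0.0001
[ 0.0228 -0.0856  0.4062]
```

View pics/w2.png

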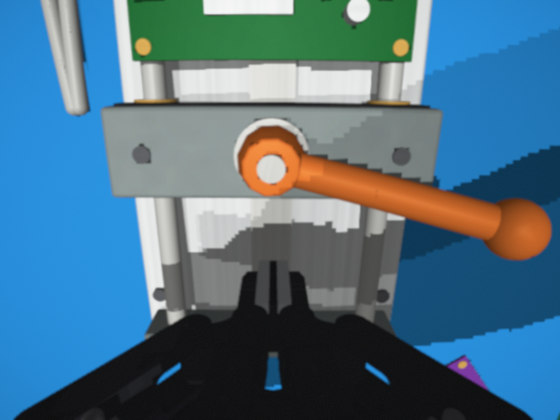

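Wrist view: the fingers are centred behind the jaw (tips at about (273,270)), and the knob at (520,228) is clear of the gripper. Now I'll advance to contact.

```bash
python3 -m inch '[[[0,-0.4,0],0],[[0,-0.3,0],0],[[0,-0.2,0],0],[[0,-0.1,0],0],[[0,-0.07,0],0],[[0,-0.07,0],0],[[0,-0.07,0],0],[[0,0,0],0]]'
```

```text
t: 5.4
tcp_pos: [0.5423, 0.1737, 0.1063]
orientation: [[-0.023, -1.0, 0.0], [-1.0, 0.023, 0.005], [-0.005, -0.0, -1.0]]
contact_force: [-1.4, 6.3, 2.1]
width: -0.0001
```

```bash
python3 -m inch '[[[0,-0.05,0],0],[[0,-0.05,0],0],[[0,-0.05,0],0],[[0,-0.05,0],0],[[0,-0.05,0],0],[[0,-0.05,0],0],[[0,-0.05,0],0],[[0,-0.05,0],0],[[0,0,0],0]]'
```

```text
t: 6.3
tcp_pos: [0.542, 0.1619, 0.1063]
orientation: [[-0.023, -1.0, -0.0], [-1.0, 0.023, 0.005], [-0.005, 0.001, -1.0]]
contact_force: [-1.6, 6.5, 1.4]
width: -0.0002
```

```bash
python3 -m inch '[[[0,-0.05,0],0],[[0,-0.05,0],0],[[0,-0.05,0],0],[[0,-0.05,0],0],[[0,0,0],0]]'
python3 - <<'E'
from h import *
c=wsnap('w3.png')
E
```

```text
t: 6.8
tcp_pos: [0.5418, 0.1561, 0.1063]
orientation: [[-0.023, -1.0, -0.001], [-1.0, 0.023, 0.005], [-0.005, 0.001, -1.0]]
contact_force: [-2.3, 6.0, 2.2]
width: -0.0002
```

View pics/w3.png

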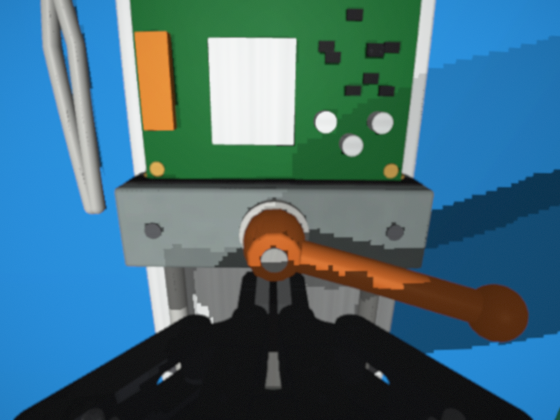

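The jaw front now nearly touches the board (edge at row 180). I'll go on in small steps and watch the force.

```bash
python3 -m inch '[[[0,-0.025,0],0],[[0,-0.025,0],0],[[0,-0.025,0],0],[[0,0,0],0]]'; python3 -m inch '[[[0,-0.025,0],0],[[0,0,0],0]]';python3 -m inch '[[[0,-0.025,0],0],[[0,0,0],0]]'
```

```text
t: 7.25
tcp_pos: [0.5418, 0.1541, 0.1063]
orientation: [[-0.022, -1.0, -0.001], [-1.0, 0.022, 0.006], [-0.006, 0.001, -1.0]]
contact_force: [-2.7, 6.1, 2.2]
width: 0.0
t: 7.45
tcp_pos: [0.5418, 0.154, 0.1064]
orientation: [[-0.022, -1.0, -0.001], [-1.0, 0.022, 0.007], [-0.007, 0.001, -1.0]]
contact_force: [-2.5, 8.9, 2.6]
width: 0.0001
t: 7.65
tcp_pos: [0.5418, 0.1538, 0.1064]
orientation: [[-0.021, -1.0, -0.001], [-1.0, 0.021, 0.009], [-0.009, 0.001, -1.0]]
contact_force: [-2.2, 10.5, 0.8]
width: 0.0003
```

```bash
python3 -m inch '[[[0,-0.02,0],0],[[0,0,0],0]]'; python3 -m inch '[[[0,-0.02,0],0],[[0,0,0],0],[[0,0,0],0]]'
python3 - <<'E'
from h import *
c=wsnap('w4.png'); t=snap('top','t4.png')
np.save('w4.npy',{k:c[k] for k in('mtx','k1','xyz','orientation')},allow_pickle=True)
for n in('wrist','top'):
  for l in ['fixed_jaw_face','board_centre','jaw_back','lever_axis','lever_knob']: print(n,l,[(np.round(d['position'],3).tolist(),round(d['p'],2)) for d in spot_point(l,n)[:2]])
E
```

```text
t: 7.85
tcp_pos: [0.5418, 0.1538, 0.1064]
orientation: [[-0.021, -1.0, -0.001], [-1.0, 0.021, 0.01], [-0.01, 0.001, -1.0]]
contact_force: [-2.7, 12.3, 1.9]
width: -0.0001
t: 8.15
tcp_pos: [0.5418, 0.1536, 0.1064]
orientation: [[-0.021, -1.0, -0.001], [-1.0, 0.021, 0.011], [-0.011, 0.001, -1.0]]
contact_force: [-3.3, 13.0, 0.6]
width: 0.0001
wrist fixed_jaw_face []
wrist board_centre [([0.539, 0.065, 0.028], 0.63)]
wrist jaw_back []
wrist lever_axis [([0.542, 0.128, 0.077], 0.67)]
wrist lever_knob [([0.465, 0.14, 0.078], 0.75)]
top fixed_jaw_face [([0.535, 0.03, 0.033], 0.75)]
top board_centre [([0.44, 0.349, -0.001], 0.82), ([0.538, 0.065, 0.034], 0.77)]
top jaw_back [([0.543, 0.14, 0.035], 0.77), ([0.51, -0.517, -0.001], 0.7)]
top lever_axis [([0.54, 0.126, 0.078], 0.49)]
top lever_knob [([0.464, 0.15, 0.082], 0.39)]
```

View pics/w4.png

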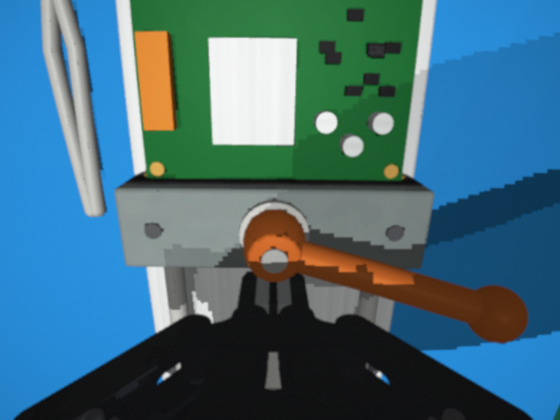

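```bash
python3 -m inch '[[[0,0.05,0],0],[[0,0.05,0],0],[[0,0.2,0],0],[[0,0.3,0],0],[[0,0,0.5],0],[[0,0,0.8],0],[[0,0,0.8],0],[[0,0,0.8],0],[[0,0,0.8],0],[[0,0,0.6],0],[[0,0,0.3],0],[[0,0,0],0],[[0,0,0],0]]'
python3 - <<'E'
from h import *
np.set_printoptions(precision=4,suppress=True)
c=wsnap('w5.png')
np.save('w5.npy',{k:c[k] for k in('mtx','k1','xyz','orientation')},allow_pickle=True)
print(read_state()['contact_force'])
for n in('wrist',):
  for l in ['fixed_jaw_face','board_centre','jaw_back','lever_axis','lever_knob']: print(n,l,[(np.round(d['position'],3).tolist(),round(d['p'],2)) for d in spot_point(l,n)[:2]])
E
```

```text
t: 10.05
tcp_pos: [0.5419, 0.1668, 0.243]
orientation: [[-0.025, -1.0, -0.001], [-1.0, 0.025, -0.001], [0.001, 0.001, -1.0]]
contact_force: [-0.0, 0.2, 0.0]
width: 0.0001
[-0.4855 -0.0215 -0.014 ]
wrist fixed_jaw_face [([0.534, 0.029, 0.035], 0.71)]
wrist board_centre [([0.539, 0.064, 0.033], 0.95)]
wrist jaw_back [([0.541, 0.142, 0.03], 0.68)]
wrist lever_axis [([0.542, 0.13, 0.077], 0.94)]
wrist lever_knob [([0.461, 0.142, 0.077], 0.67)]
```

View pics/w5.png

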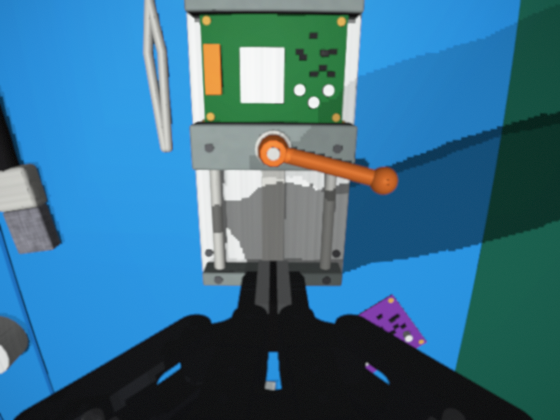

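Run:
```python
from h import *
np.set_printoptions(precision=4,suppress=True)
c=np.load('w5.npy',allow_pickle=True).item()
im=cv2.imread('pics/w5.png')
a=cv2.resize(im[0:30,180:370],None,fx=4,fy=6,interpolation=cv2.INTER_CUBIC); b=cv2.resize(im[105:140,180:370],None,fx=4,fy=6,interpolation=cv2.INTER_CUBIC)
cv2.imwrite('pics/w5c.png',np.vstack([a,b]))
hsv=cv2.cvtColor(im,cv2.COLOR_BGR2HSV); m=cv2.inRange(hsv,(45,100,40),(85,255,255)); m[:, :185]=0; m[:,365:]=0; m[135:]=0
for x in (205,220,235,310,325,340):
  r=np.where(m[:,x])[0]; print(x,unproj(c,(x,r[0]-.5),.033)[:2],unproj(c,(x,r[-1]+.5),.033)[:2])
for z,uv in((.046,(192,168)),(.046,(355,168)),(.078,(385,181)),(.068,(273,154))): print(unproj(c,uv,z))
```

```text
205 [0.5878 0.0281] [0.5939 0.1067]
220 [0.5767 0.0285] [0.5819 0.1079]
235 [0.5656 0.0282] [0.5699 0.1082]
310 [0.5102 0.0302] [0.5098 0.1097]
325 [0.4991 0.0303] [0.4978 0.11  ]
340 [0.4879 0.0305] [0.4856 0.111 ]
[0.6049 0.1416 0.046 ]
[0.4749 0.1448 0.046 ]
[0.4605 0.1476 0.078 ]
[0.54   0.1283 0.068 ]
```

View pics/w5c.png

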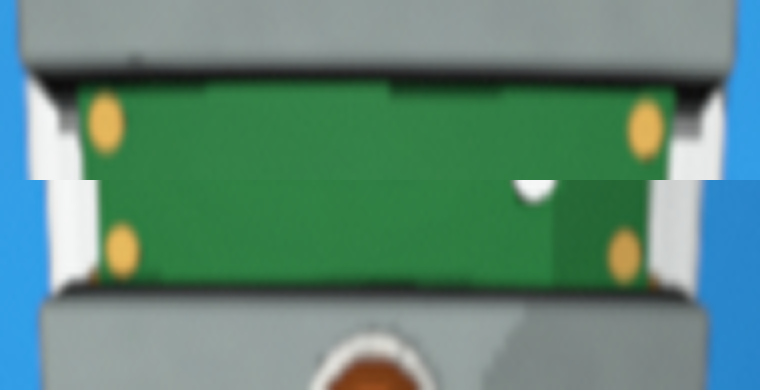

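Both board edges lie flush and parallel to the jaws (slope about −0.024 each; board y from 0.029 to 0.109). Now I'll move to the knob's trailing side.

```bash
python3 -m inch '[[[-0.5,-0.28,0],-0.4],[[-0.5,-0.28,0],-0.4],[[-0.5,-0.28,0],-0.4],[[-0.5,-0.28,0],-0.4],[[-0.5,-0.28,0],-0.4],[[-0.5,-0.28,0],-0.4],[[0,0,-0.5],0],[[0,0,-0.7],0],[[0,0,-0.7],0],[[0,0,-0.7],0],[[0,0,-0.7],0],[[0,0,-0.4],0],[[0,0,0],0],[[0,0,0],0]]'
python3 - <<'E'
from h import *
snap('side','s6.png'); c=wsnap('w6.png')
im=cv2.imread('pics/s6.png')[120:280,150:360]; cv2.imwrite('pics/s6c.png',cv2.resize(im,None,fx=3.5,fy=3.5))
E
```

```text
t: 11.75
tcp_pos: [0.4522, 0.1165, 0.1329]
orientation: [[-0.272, -0.962, -0.0], [-0.962, 0.272, -0.0], [0.0, 0.0, -1.0]]
contact_force: [-0.6, 0.5, -0.4]
width: -0.0
```

View pics/s6c.png

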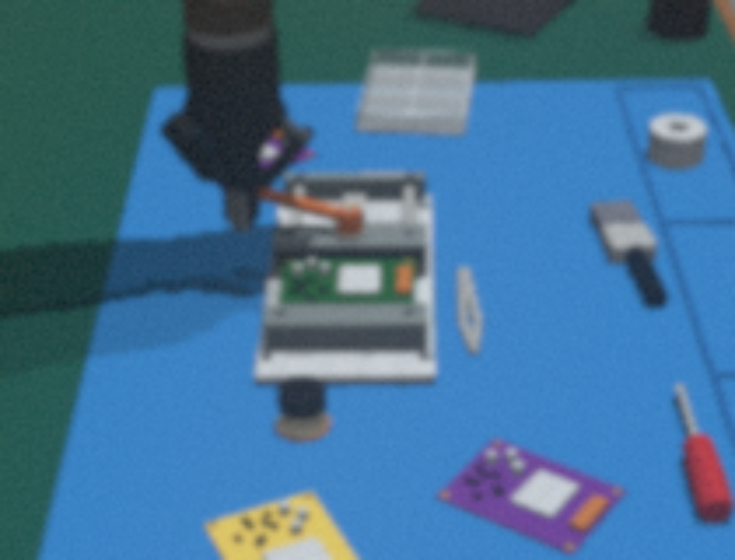

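```bash
python3 -m inch '[[[0.05,0.15,0],0],[[0.04,0.12,0],0],[[0.02,0.07,0],0],[[0.02,0.05,0],0],[[0.01,0.05,0],0],[[0,0,0],0]]'
python3 - <<'E'
from station import *
import numpy as np
np.set_printoptions(precision=3,suppress=True)
A=np.array([.5395,.1255]); F=lambda b:A+.08*np.array([np.sin(b),np.cos(b)])-.02*np.array([np.cos(b),-np.sin(b)])
b=np.linspace(-1.294,-.22,21); P=np.array([F(x) for x in b]); print(P[0],P[-1],(np.diff(P,axis=0)/.03)); print(np.degrees(b[1]-b[0])/6)
E
```

```text
t: 12.45
tcp_pos: [0.4564, 0.1297, 0.133]
orientation: [[-0.272, -0.962, -0.0], [-0.962, 0.272, -0.0], [0.0, -0.0, -1.0]]
contact_force: [-0.4, -2.3, 1.4]
width: -0.0001
[0.457 0.128] [0.503 0.199] [[0.009 0.147]
 [0.017 0.147]
 [0.024 0.146]
 [0.032 0.144]
 [0.04  0.142]
 [0.047 0.14 ]
 [0.055 0.137]
 [0.062 0.134]
 [0.069 0.13 ]
 [0.076 0.126]
 [0.083 0.122]
 [0.089 0.118]
 [0.095 0.113]
 [0.101 0.107]
 [0.107 0.102]
 [0.112 0.096]
 [0.117 0.09 ]
 [0.122 0.083]
 [0.126 0.077]
 [0.13  0.07 ]]
0.5127972266420876
```

```bash
python3 -m inch '[[[0.01,0.15,0],-0.5],[[0.02,0.15,0],-0.5],[[0.02,0.15,0],-0.5],[[0.03,0.14,0],-0.5],[[0.04,0.14,0],-0.5],[[0.05,0.14,0],-0.5],[[0.05,0.14,0],-0.5],[[0.06,0.13,0],-0.5],[[0.07,0.13,0],-0.5],[[0.08,0.13,0],-0.5],[[0,0,0],0]]'
python3 - <<'E'
from h import *
c=wsnap('w7.png')
for l in ['lever_axis','lever_knob']: print(l,[(np.round(d['position'],3).tolist(),round(d['p'],2)) for d in spot_point(l,'wrist')[:2]])
E
```

```text
t: 13.55
tcp_pos: [0.4695, 0.1718, 0.1328]
orientation: [[-0.717, -0.697, -0.0], [-0.697, 0.717, -0.0], [0.0, -0.0, -1.0]]
contact_force: [-0.5, -1.8, 0.5]
width: -0.0
lever_axis [([0.542, 0.127, 0.079], 0.82)]
lever_knob []
```

```bash
python3 -m inch '[[[0.08,0.12,0],-0.5],[[0.09,0.12,0],-0.5],[[0.1,0.11,0],-0.5],[[0.1,0.11,0],-0.5],[[0.11,0.1,0],-0.5],[[0.11,0.1,0],-0.5],[[0.12,0.09,0],-0.5],[[0.12,0.08,0],-0.5],[[0.13,0.07,0],-0.5],[[0.13,0.06,0],-0.5],[[0,0,0],0]]'
python3 - <<'E'
from h import *
c=wsnap('w8.png')
for n in('wrist','top'):
  if n=='top': capture('top')
  for l in ['lever_axis','lever_knob']: print(l,[(np.round(d['position'],3).tolist(),round(d['p'],2)) for d in spot_point(l,n)[:2]])
E
```

```text
t: 14.8
tcp_pos: [0.5016, 0.2009, 0.1327]
orientation: [[-0.969, -0.246, -0.001], [-0.246, 0.969, 0.001], [0.001, 0.001, -1.0]]
contact_force: [-2.0, 0.5, 0.8]
width: 0.0002
lever_axis [([0.54, 0.127, 0.077], 0.66)]
lever_knob []
lever_axis [([0.544, 0.128, 0.078], 0.59), ([0.545, 0.141, 0.032], 0.45)]
lever_knob [([0.542, 0.125, 0.077], 0.48)]
```

View pics/w8.png

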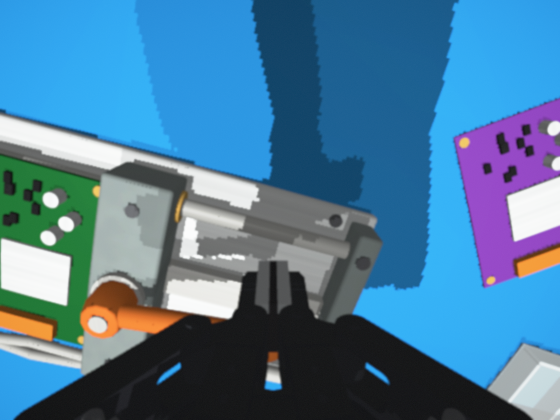

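Wrist view: the lever (hub at (100,315), arm running right to the fingers at (273,290)) follows as planned. I'll finish the swing slowly.

```bash
python3 -m inch '[[[0.1,0.03,0],-0.4],[[0.1,0.03,0],-0.4],[[0.1,0.02,0],-0.4],[[0.1,0.02,0],-0.4],[[0.06,0.01,0],-0.3],[[0.06,0,0],-0.2],[[0,0,0],0]]';python3 -m inch '[[[0.05,0,0],-0.1],[[0.05,0,0],-0.1],[[0,0,0],0]]'
```

```text
t: 15.8
tcp_pos: [0.5174, 0.2041, 0.1327]
orientation: [[-1.0, -0.028, -0.001], [-0.028, 1.0, 0.001], [0.001, 0.001, -1.0]]
contact_force: [-3.5, 2.7, -0.1]
width: -0.0002
t: 16.1
tcp_pos: [0.5207, 0.2039, 0.1329]
orientation: [[-1.0, -0.007, -0.0], [-0.007, 1.0, 0.0], [0.0, 0.0, -1.0]]
contact_force: [-3.4, 2.6, -0.6]
width: 0.0004
```

```bash
python3 -m inch '[[[0.03,0,0],0],[[0.03,0,0],0],[[0,0,0],0]]';python3 -m inch '[[[0.03,0,0],0],[[0.03,0,0],0],[[0,0,0],0]]'
```

```text
t: 16.4
tcp_pos: [0.5224, 0.2039, 0.1329]
orientation: [[-1.0, -0.007, -0.0], [-0.007, 1.0, 0.0], [0.0, 0.0, -1.0]]
contact_force: [-4.9, 3.7, -0.1]
width: -0.0003
t: 16.7
tcp_pos: [0.5238, 0.2039, 0.1328]
orientation: [[-1.0, -0.007, -0.001], [-0.007, 1.0, 0.0], [0.001, 0.0, -1.0]]
contact_force: [-4.6, 3.2, 1.0]
width: 0.0
```

```bash
python3 -m inch '[[[0.01,0.03,0],0],[[0,0,0],0]]';python3 -m inch '[[[0.03,0.02,0],0],[[0.03,0,0],0],[[0,0,0],0]]'
```

```text
t: 16.9
tcp_pos: [0.5238, 0.2042, 0.1327]
orientation: [[-1.0, -0.007, -0.002], [-0.007, 1.0, -0.001], [0.002, -0.001, -1.0]]
contact_force: [-5.9, 2.5, 1.6]
width: -0.0
t: 17.2
tcp_pos: [0.5248, 0.2044, 0.1324]
orientation: [[-1.0, -0.007, -0.004], [-0.007, 1.0, -0.002], [0.004, -0.002, -1.0]]
contact_force: [-6.8, 0.6, 2.4]
width: 0.0002
```

```bash
python3 -m inch '[[[0.03,0,0],0],[[0,0,0],0]]';python3 -m inch '[[[0.03,0,0],0],[[0,0,0],0]]'
```

```text
t: 17.4
tcp_pos: [0.5252, 0.2045, 0.1323]
orientation: [[-1.0, -0.007, -0.005], [-0.007, 1.0, -0.002], [0.005, -0.002, -1.0]]
contact_force: [-8.5, 0.7, 2.6]
width: 0.0
t: 17.6
tcp_pos: [0.5257, 0.2045, 0.1323]
orientation: [[-1.0, -0.007, -0.006], [-0.007, 1.0, -0.002], [0.006, -0.002, -1.0]]
contact_force: [-9.8, 0.6, 3.1]
width: -0.0002
```

```bash
python3 -m inch '[[[0.03,0,0],0],[[0.015,0,0],0],[[0,0,0],0]]';python3 -m inch '[[[0,0,0],0],[[0,0,0],0],[[0,0,0],0],[[0,0,0],0],[[0,0,0],0]]'
```

```text
t: 17.9
tcp_pos: [0.5263, 0.2046, 0.1321]
orientation: [[-1.0, -0.007, -0.007], [-0.007, 1.0, -0.002], [0.007, -0.002, -1.0]]
contact_force: [-12.3, 0.7, 4.0]
width: 0.0002
t: 18.4
tcp_pos: [0.5263, 0.2045, 0.1321]
orientation: [[-1.0, -0.007, -0.007], [-0.007, 1.0, -0.002], [0.007, -0.002, -1.0]]
contact_force: [-11.3, 1.4, 3.5]
width: -0.0001
```

```bash
python3 -m inch '[[[0,0,0],0],[[0,0,0],0],[[0,0,0],0],[[0,0,0],0],[[0,0,0],0],[[0,0,0],0],[[0,0,0],0],[[0,0,0],0],[[0,0,0],0],[[0,0,0],0],[[0,0,0],0],[[0,0,0],0],[[0,0,0],0]]'
python3 -m inch '[[[0,0,0],0],[[0,0,0],0],[[0,0,0],0],[[0,0,0],0],[[0,0,0],0],[[0,0,0],0],[[0,0,0],0],[[0,0,0],0],[[0,0,0],0],[[0,0,0],0]]'
python3 - <<'E'
from h import *
for i in range(4): capture('top'); print(read_state()['contact_force'])
snap('top','t9.png'); wsnap('w9.png')
im=cv2.imread('pics/t9.png')[190:280,160:300]; a=cv2.resize(im,None,fx=4,fy=4); cv2.imwrite('pics/m9.png',a)
E
```

```text
t: 19.7
tcp_pos: [0.5263, 0.2045, 0.1321]
orientation: [[-1.0, -0.007, -0.007], [-0.007, 1.0, -0.002], [0.007, -0.002, -1.0]]
contact_force: [-11.5, 1.9, 3.2]
width: -0.0002
t: 20.7
tcp_pos: [0.5263, 0.2045, 0.1321]
orientation: [[-1.0, -0.007, -0.007], [-0.007, 1.0, -0.002], [0.007, -0.002, -1.0]]
contact_force: [-10.8, 1.4, 3.5]
width: 0.0
[-11.43080669   1.29312649   3.86291884]
[-10.16486443   2.27651892   3.43222157]
[-9.71536138  1.18322355  3.21523997]
[-11.35268726   0.76510813   4.24931175]
```

View pics/w9.png

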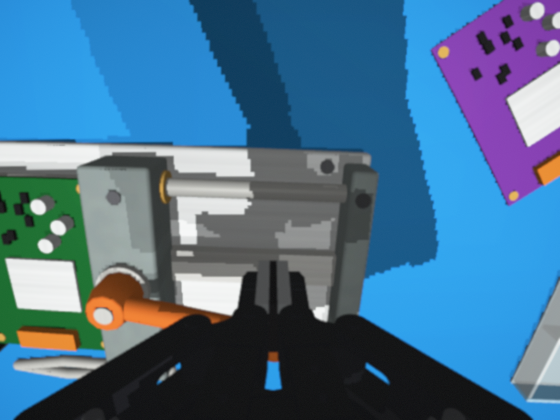

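The arm lies along the slide direction, and the hold was steady for over 3 s at about 11–12 N with no motion at 0.1 mm resolution. I'll release gently.

```bash
python3 -m inch '[[[-0.03,0,0],0],[[-0.03,0,0],0],[[-0.03,0,0],0],[[-0.03,0,0],0],[[-0.03,0,0],0],[[-0.03,0,0],0],[[-0.03,0,0],0],[[-0.03,0,0],0],[[-0.03,0,0],0],[[-0.03,0,0],0],[[-0.05,0,0],0],[[-0.1,0,0],0],[[-0.2,0,0],0],[[-0.3,0,0],0],[[-0.3,0,0],0],[[0,0,0],0]]'
python3 -m inch '[[[0,0,0.5],0],[[0,0,0.8],0],[[0,0,0.8],0],[[0,0,0.8],0],[[0,0.2,0.8],0.9],[[0,0.2,0.8],0.9],[[0,0.2,0],0.9],[[0,0.2,0],0.9],[[0,0.2,0],0.9],[[0,0.2,0],0.9],[[0,0.2,0],0.9],[[0,0,0],0.9],[[0,0,0],0.9],[[0,0,0],0.9],[[0,0,0],0.9],[[0,0,0],0.9],[[0,0,0],0],[[0,0,0],0]]'
python3 - <<'E'
from h import *
np.set_printoptions(precision=4,suppress=True)
c=wsnap('w10.png'); np.save('w10.npy',{k:c[k] for k in('mtx','k1','xyz','orientation')},allow_pickle=True)
capture('top')
for n in('wrist','top'):
  for l in ['board_centre','jaw_back','lever_axis','lever_knob']: print(n,l,[(np.round(d['position'],3).tolist(),round(d['p'],2)) for d in spot_point(l,n)[:2]])
for l in['tweezers_mid','flux_jar_mid','screwdriver_grip','brush_grip','spare_board','part_tray']: print(l,[np.round(d['position'],3).tolist() for d in spot_point(l,'top')[:2]])
E
```

```text
t: 22.6
tcp_pos: [0.4902, 0.2051, 0.1328]
orientation: [[-1.0, -0.008, -0.002], [-0.008, 1.0, -0.001], [0.002, -0.001, -1.0]]
contact_force: [0.4, 0.7, -0.4]
width: -0.0002
t: 24.4
tcp_pos: [0.4919, 0.2473, 0.2679]
orientation: [[-0.421, -0.907, 0.0], [-0.907, 0.421, 0.0], [-0.0, -0.0, -1.0]]
contact_force: [0.3, 0.3, -0.6]
width: -0.0001
wrist board_centre [([0.537, 0.062, 0.03], 0.75), ([0.441, 0.352, 0.002], 0.56)]
wrist jaw_back [([0.54, 0.144, 0.032], 0.85), ([0.54, 0.129, 0.076], 0.41)]
wrist lever_axis [([0.541, 0.127, 0.077], 0.74)]
wrist lever_knob [([0.542, 0.199, 0.076], 0.74)]
top board_centre [([0.534, 0.064, 0.032], 0.83), ([0.498, -0.225, -0.001], 0.77)]
top jaw_back [([0.542, 0.14, 0.032], 0.83)]
top lever_axis [([0.538, 0.07, 0.034], 0.7), ([0.539, 0.125, 0.078], 0.51)]
top lever_knob [([0.545, 0.206, 0.081], 0.61)]
tweezers_mid [[0.638, 0.072, 0.006]]
flux_jar_mid [[0.503, -0.08, 0.017]]
screwdriver_grip [[0.794, -0.162, 0.011]]
brush_grip [[0.792, 0.114, 0.007]]
spare_board [[0.511, -0.519, 0.0], [0.794, 0.114, 0.01]]
part_tray []
```

View pics/w10.png

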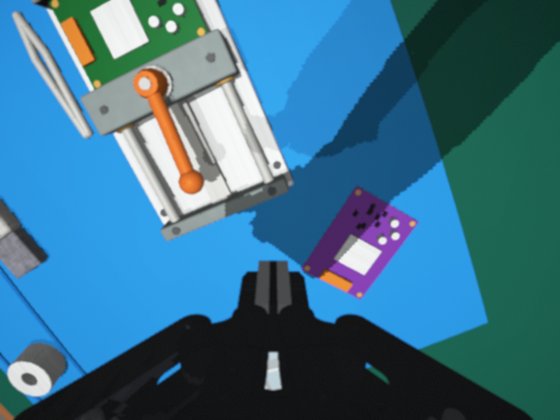

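Run:
```python
from h import *
np.set_printoptions(precision=4,suppress=True)
c=np.load('w10.npy',allow_pickle=True).item()
k=unproj(c,(191,182),.078)
for z in(.062,.068,.074): print(z,unproj(c,(145,84),z))
print(k, 'lever from axis est', np.arctan2(k[0]-.5395,k[1]-.1255)-.0245)
print(unproj(c,(104,134),.046),unproj(c,(239,79),.046))
```

```text
0.062 [0.543  0.1263 0.062 ]
0.068 [0.5412 0.1273 0.068 ]
0.074 [0.5393 0.1283 0.074 ]
[0.5431 0.2078 0.078 ] lever from axis est 0.019756938135540622
[0.6013 0.143  0.046 ] [0.4769 0.1533 0.046 ]
```

```bash
python3 -c "
from station import *
print(close_job(), read_state()['contact_force'])"
```

```text
the job is handed in; nothing more can be done
the job is handed in; nothing more can be done
```

The board is clamped and the lever is tight; I handed the job in at about 24.5 s of the 64 s allowed.

- **Board:** I pushed the sliding jaw with shut fingertips until the tool read about 13 N, of which about 6 N reaches the board after the jaw's 7 N of friction. In the wrist picture both board edges lay flush with the jaws. The board and jaw edges had the same slope, about −0.024 rad.
- **Lever:** I swung the knob clockwise until the screw bit. I then held it for about 3 s, with readings of about 10–12.5 N along x, roughly 12 N in all. The tool did not move by more than 0.1 mm during the hold. The highest reading I saw was about 13 N in all; readings came only at the end of each move.
- **After letting go:** the lever measured +0.02 rad, with an uncertainty of about 0.03 rad, so I could not separate it finely from 0. Board and jaw positions were unchanged within the measurement error, and the tool force read about 0.
- **Bystanders:** five of the six were where they started, within a few mm. The network did not report the parts tray in the last top picture, so I did not check that one. The arm never worked near it.

One reading was off: midway through the last part of the swing there was a sideways force of about 3 N on the fingers, probably friction. A shift of about 1.5 mm removed it before the hold.

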